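Reload the bench shaker and start it from zero

ROBOT

A 6-joint arm with a two-finger parallel gripper is mounted at the origin on the work surface. World frame = base frame: x ahead of the robot, y to its left, z up, the work surface at z = 0. Lengths are in m, angles in rad, forces in N, time in s.
With the tool pointing down it reaches from about 0.35 to 0.775 m from the base axis. Payload 5.5 kg.
Tool frame: the origin (TCP) lies on the front face of the gripper's body, between the roots of the fingers; the fingertips stand 73 mm ahead of it and the grasp point (between the pads) lies 54 mm ahead of it (nose_length is the y of the fingertips in the tool frame, in m); y points along the fingers, z is the direction in which the jaws open and shut, and the axes are right-handed (so a half turn about y gives the same grasp; the last joint's range is limited). The gripper opens to 85 mm and grips with 20 to 120 N. Pads are 22 mm wide; open, the fingers measure 114 mm over their backs; the gripper's body (76 mm by 85 mm) begins 54 mm behind the grasp point. The pads swing forward as they close: fully open they stand 13 mm farther back than shut.
Start: joints at [-1.446, 0.313, 0.046, 1.304, 0, 1.431], TCP at [0.15, -0.555, 0.304] pointing down, gripper open.
Joint ranges: [-2.76, 2.76], [-0.86, 1.69], [-1.03, 1.26], [-2.2, 2.34], [-1.47, 1.5], [-3.14, 3.14]. Speed limits (rad/s): [2.57, 2.57, 3.14, 3.14, 3.14, 3.14].

INTERFACE

Orientations are given as a rotation vector (axis times angle).
In Python, from plant import * gives the robot as it stands.
- The arm moves only by the shell command python3 -m crank 'ROWS' [OPENING] [FORCE]. ROWS is JSON, a list of rows, each a list of 4 numbers: the shift along the world's x, y, z in cm, then the turn about the world's z in rad. A call has 1 to 10 rows; each row shifts and turns the commanded pose from where the row before left it; what a row does not reach is not made up. A row lasts 1/12 s, in which the tool goes at most 41.7 mm and 7.16 degrees, less where a joint would pass 70% of its speed; a pose out of reach is approached as far as the arm can. A call with a gripper value outside its range is refused whole. OPENING is the opening in per cent of the stroke, from 0 (shut) to 100 (fully open), set as the call begins (- or left out, the last holds). The fingers move at their own pace and stop on an object; FORCE is the grip in N (left out, the last holds). Time passes only in rows, so rows that do not move let the fingers close. It gives the time, the measured TCP pose, the force and the opening at its end, in the units of the state.
- observe(): the state, without advancing time (a new reading comes with each control period).
- camera(name): name is "scene" or "top"; returns a dict with "image" (420x560x3 uint8, red, green, blue), "depth" (420x560 float32, m along the optical axis (not along the pixel's ray), 0 where there is no reading), "fx", "fy", "cx", "cy" (pixels), "world_from_camera" (4x4, takes a point from camera to world coordinates). Camera axes: x right, y up, looking along -z (the intrinsics and any distortion apply to the point x, -y, -z); pixel columns grow to the right and rows downward; lengths in m; the calibration is good to about 2 mm. A picture is of the moment at which its call begins.
- job_done(): hands the job in, once; it reports no verdict.
Trained networks look in the newest picture that a camera, given by its name, has taken for a name from the list of things; names that differ only in an ending like _2 or _b are one class to them, and where a whole thing is asked for, a point or a joint stands for the part that bears it (a point fixed in the world has none). Each returns a list of dicts, best first, with "score" (0 to 1); they miss things now and then, are a little off and sometimes report something else, mostly with a low value. They report only what shows in the picture. A call takes as long as a camera call. They do not tell look-alikes from the thing itself.
- find_in(name, camera): "point" ([x, y, z] in m, in world coordinates, good to about 4 mm: the middle of the surface that is visible of it).
- masks_of(name, camera): "mask" (420x560 bool, what is visible of it).
- spot_point(name, camera): "point" ([x, y, z] in m, in world coordinates, good to about 4 mm: a listed point, or the origin of a listed thing).
The state is a dict: "clock": time; "qpos": joint angles; "joint_velocities": joint speeds; "joint_torque": joint torques, N m; "ee_pos": TCP position; "tool_rot": TCP orientation; "wrist_force": force on the tool from outside, world axes, zero at the start; "ft_torque": the same for the moment, N m; "opening": opening from 0.0 (shut) to 1.0 (fully open).
Only numpy, scipy, OpenCV 4.12 (cv2) and the standard library are available. Lean on these libraries where they do the work, as an engineer would, in place of code of your own. Each camera call takes 0.05 s, during which the arm holds its last target. There are 200 camera calls.

TASK

Change the samples on the bench shaker: stand the finished blue-lidded jars upright in the yellow tray, put every amber jar upright down into a pocket of its own on the shaker platform, and bring the speed lever fully back to its red zero stop. Then, with the lever still at zero, twist the blue start knob clockwise to its stop, hold it there for a full second, and let it spring back; after that set the lever so that it points at the green mark. Never turn the start knob while the lever is away from zero, and leave the wash bottle, beaker and tip box where they are.

Things in the scene. Friction and masses are not known exactly. Their poses are not given: they have to be found in the camera images.
- amber1: amber-brown specimen jar with a white lid, a plain upright cylinder 48 mm in diameter and 48 mm tall lid included, about 110 g with a thick heavy bottom (hard to tip); three or four of the four amber jars are present, standing on the bench to the robot's left (None = absent). Origin: centre of its underside, z up along the jar.
- amber2: amber-brown specimen jar with a white lid, a plain upright cylinder 48 mm in diameter and 48 mm tall lid included, about 110 g with a thick heavy bottom (hard to tip); three or four of the four amber jars are present, standing on the bench to the robot's left (None = absent). Origin: centre of its underside, z up along the jar.
- amber3: amber-brown specimen jar with a white lid, a plain upright cylinder 48 mm in diameter and 48 mm tall lid included, about 110 g with a thick heavy bottom (hard to tip); three or four of the four amber jars are present, standing on the bench to the robot's left (None = absent). Origin: centre of its underside, z up along the jar.
- amber4: amber-brown specimen jar with a white lid, a plain upright cylinder 48 mm in diameter and 48 mm tall lid included, about 110 g with a thick heavy bottom (hard to tip); three or four of the four amber jars are present, standing on the bench to the robot's left (None = absent). Origin: centre of its underside, z up along the jar.
- used1: finished specimen jar of pale clear glass with a blue lid, same size as the amber ones (48 mm diameter, 48 mm tall, about 110 g); one or two of the four are present, each starting in a pocket of the shaker (this one, if present, in pocket 1; None = absent). Origin: centre of its underside, z up.
- used2: finished specimen jar of pale clear glass with a blue lid, same size as the amber ones (48 mm diameter, 48 mm tall, about 110 g); one or two of the four are present, each starting in a pocket of the shaker (this one, if present, in pocket 2; None = absent). Origin: centre of its underside, z up.
- used3: finished specimen jar of pale clear glass with a blue lid, same size as the amber ones (48 mm diameter, 48 mm tall, about 110 g); one or two of the four are present, each starting in a pocket of the shaker (this one, if present, in pocket 3; None = absent). Origin: centre of its underside, z up.
- used4: finished specimen jar of pale clear glass with a blue lid, same size as the amber ones (48 mm diameter, 48 mm tall, about 110 g); one or two of the four are present, each starting in a pocket of the shaker (this one, if present, in pocket 4; None = absent). Origin: centre of its underside, z up.
- shaker: cream bench shaker, fixed, 180 (x) x 317 (y) mm, deck 60 mm above the bench. Origin: at bench height under its middle; x away from the robot, y to its left. Left: light blue-grey platform 166 mm square, top 80 mm up, with four square pockets 60 mm wide, 14 mm deep, dark-floored, 80 mm apart between centres. Right: control deck, blue start knob near the robot, speed lever behind it.
- pocket1 (a point): centre of the floor of the near left pocket of the shaker platform (66 mm above the bench; the pocket's rim is 14 mm higher); axes as the shaker's
- pocket2 (a point): centre of the floor of the near right pocket of the shaker platform (66 mm above the bench; the pocket's rim is 14 mm higher); axes as the shaker's
- pocket3 (a point): centre of the floor of the far left pocket of the shaker platform (66 mm above the bench; the pocket's rim is 14 mm higher); axes as the shaker's
- pocket4 (a point): centre of the floor of the far right pocket of the shaker platform (66 mm above the bench; the pocket's rim is 14 mm higher); axes as the shaker's
- start (a joint): blue start knob on a vertical axis: 0 at rest, grows as it is turned clockwise seen from above, stop at 1.2 rad; a spring (about 0.02 N m at rest, 0.1 N m at the stop) returns it to 0 when let go
- start_grip (a point): on the knob's axis at the height to grip, 97 mm above the bench: the knob's grip is an upright bar 46 mm long (this point's x), 14 mm thick (its y) and 36 mm high, its top 11 mm above this point and a round 23 mm-radius skirt 23 mm below it; the point turns with the knob; a white line marks the bar's +x end
- speed (a joint): speed lever turning in a horizontal plane about a vertical axis: 0 at its stop at the red zero mark, grows clockwise seen from above, other stop at 1.6 rad; stays where it is left (about 0.06 N m of friction, no spring)
- pin (a point): on the upright orange pin of the speed lever, 50 mm from the lever's axis and 36 mm above the deck (96 mm above the bench); the pin is 14 mm in diameter, its top is 15 mm above this point, the flat lever arm's top 25 mm below it. x points outward along the lever arm, so the lever's axis lies 50 mm towards -x.
- pointer (a point): end of the lever's pointing line, on the lever's centre line 72 mm from its axis, just above the deck; x outward along the lever
- green_mark (a point): centre of the green mark on the deck (10 mm wide, 18 mm long), 72 mm from the lever's axis; x points outward from the axis. Its place on the lever's arc differs from start to start (0.6 to 1.3 rad from zero).
- tray: yellow shallow tray for finished jars, fixed on the bench to the robot's right, 160 (x) x 110 (y) mm, walls 12 mm high and 4 mm thick, floor 4 mm above the bench. Origin: centre of its underside.
- wash_bottle: white wash bottle with a red spout, 64 mm diameter, 200 mm tall, bystander; origin centre of its underside
- beaker: small glass beaker, 70 mm diameter, 85 mm tall, bystander; origin centre of its underside
- tip_box: grey and orange pipette-tip box, 87 x 122 x 54 mm, bystander; origin centre of its underside
There are look-alikes about, which are no part of the job. What is shaped like the used4 but pink or turquoise is not meant.

How it is judged:
By the outcome, as a careful person would: the job done as asked, in the order asked, and still so for the second after the job is handed in, with the robot touching nothing.
Of amber1, amber2, amber3, amber4 only 3 to 4 are there at a start; the rules pass over those that are not, and their reading is None.
Of used1, used2, used3, used4 only 1 to 2 are there at a start; the rules pass over those that are not, and their reading is None.
At some moment in a run one of amber1, amber2, amber3, amber4 may be knocked a few centimetres aside while the robot is not near it.
It also fails if it takes over 210 s, if anything falls off the work surface, if the arm or the gripper's body presses on something with over 40 N, if the wrist force passes 120 N, or if a joint passes its speed limit or range.

## Working session

There is one attempt and no reset: what is moved stays moved. The work goes in short steps, Python scripts to look and compute and a shell command to move; the robot and the scene stay as the last step left them, time stands still between calls to the robot, and variables do not carry over. Pictures are saved under pics/ and viewed, about 12 in all and at most 16, crops included, and the job is handed in when it is done.

```bash
ls; mkdir -p pics; cat > h.py <<'E'
from plant import *
import numpy as np, cv2
def snap(c,fn=None):
    d=camera(c)
    if fn: cv2.imwrite('pics/'+fn,cv2.cvtColor(d['image'],cv2.COLOR_RGB2BGR))
    return d
def cloud(d):
    v,u=np.mgrid[:420,:560]; z=d['depth']
    P=np.stack([(u-d['cx'])/d['fx']*z,-(v-d['cy'])/d['fy']*z,-z],-1)
    W=d['world_from_camera']; return P@W[:3,:3].T+W[:3,3]
def proj(d,p):
    W=np.linalg.inv(d['world_from_camera']); q=W[:3,:3]@np.array(p)+W[:3,3]
    return (d['fx']*q[0]/-q[2]+d['cx'], d['fy']*-q[1]/-q[2]+d['cy'])
E
python3 - <<'E'
from h import *
o=observe(); print(o)
ds={c:snap(c,c+'0.png') for c in('top','scene')}
for c in ds: print(c,{k:np.round(v,3).tolist() for k,v in ds[c].items() if k not in('image','depth')})
for n in ['amber1','used4','shaker','pocket1','pocket2','pocket3','pocket4','start_grip','pin','pointer','green_mark','tray','wash_bottle','beaker','tip_box']:
  for c in ds:
    print(n,c,[(round(r['score'],2),np.round(r['point'],3).tolist(),np.round(proj(ds[c],r['point'])).tolist()) for r in spot_point(n,c)])
E
```

```text
pics
{'clock': 0.0, 'qpos': array([-1.44562173e+00,  3.14043269e-01,  4.49452946e-02,  1.30357923e+00,
        1.87937187e-05,  1.43120439e+00]), 'joint_velocities': array([ 2.56918476e-04,  2.08839096e-05, -2.42635572e-03,  5.96395275e-04,
       -9.48640318e-04, -2.88293056e-05]), 'joint_torque': array([-1.84236796e-04, -4.80626678e+01,  2.98533297e+01,  1.93280890e-02,
       -1.99871665e-04,  1.03409889e-06]), 'ee_pos': array([ 0.15041936, -0.55457997,  0.30297057]), 'tool_rot': array([-0.27694806,  2.08200997, -2.07806352]), 'wrist_force': array([ 0.18380919, -0.46307035, -0.28617154]), 'ft_torque': array([-0.01782004,  0.04055796,  0.01197854]), 'opening': 1.0008337478143026}
top {'fx': 457.664, 'fy': 457.664, 'cx': 286.462, 'cy': 216.699, 'world_from_camera': [[0.002, 0.993, -0.117, 0.42], [-1.0, 0.0, -0.018, -0.014], [-0.018, 0.117, 0.993, 1.142], [0.0, 0.0, 0.0, 1.0]]}
scene {'fx': 477.003, 'fy': 477.003, 'cx': 273.122, 'cy': 202.784, 'world_from_camera': [[-0.847, -0.299, 0.44, 1.077], [0.532, -0.478, 0.699, 0.867], [0.001, 0.826, 0.563, 0.808], [0.0, 0.0, 0.0, 1.0]]}
amber
[... 3300 characters left out ...]
0]), (0.18, [0.529, -0.207, 0.096], [379.0, 223.0])]
green_mark scene [(0.35, [0.687, -0.382, -0.002], [166.0, 189.0])]
tray top [(0.67, [0.484, -0.396, 0.002], [449.0, 245.0])]
tray scene [(0.72, [0.483, -0.397, 0.001], [222.0, 169.0]), (0.23, [0.572, -0.112, 0.0], [240.0, 220.0])]
wash_bottle top [(0.56, [0.299, -0.336, -0.0], [427.0, 321.0])]
wash_bottle scene [(0.71, [0.296, -0.334, 0.0], [279.0, 162.0])]
beaker top [(0.77, [0.686, -0.379, -0.0], [439.0, 165.0]), (0.22, [0.528, -0.076, 0.062], [321.0, 225.0])]
beaker scene [(0.66, [0.688, -0.386, 0.001], [166.0, 188.0])]
tip_box top [(0.88, [0.796, 0.05, 0.003], [270.0, 124.0])]
tip_box scene [(0.63, [0.8, 0.046, 0.003], [189.0, 282.0])]
```

View pics/top0.png

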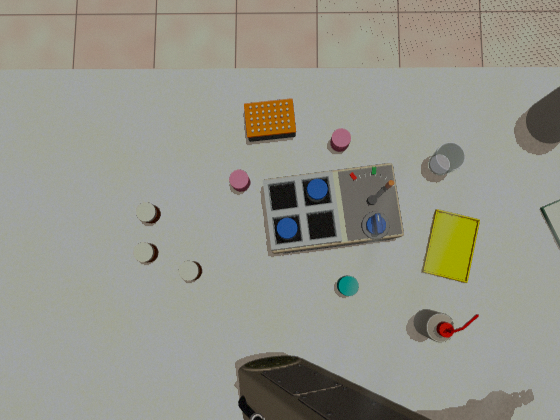

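View pics/scene0.png

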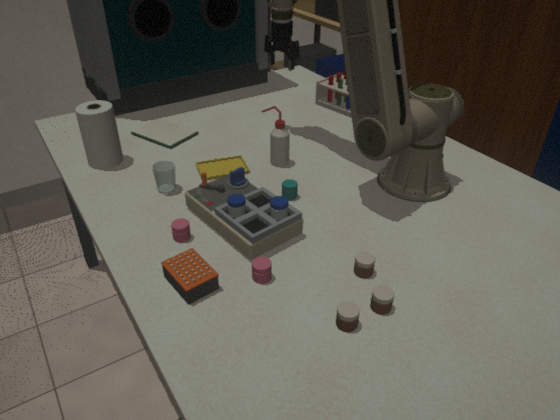

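```bash
python3 - <<'E'
import cv2
i=cv2.imread('pics/top0.png')[150:270,220:430]
cv2.imwrite('pics/crop0.png',cv2.resize(i,None,fx=3.8,fy=3.8,interpolation=cv2.INTER_CUBIC))
E
```

```text
(no output)
```

View pics/crop0.png

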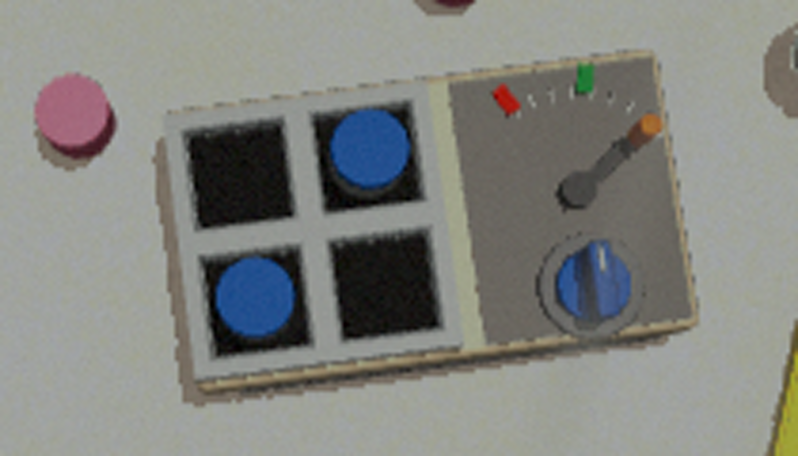

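Blue lids in the top view are at (287,228) and (317,189). The pink jars (239,180) and (341,139) and the turquoise one (348,286) are the look-alikes, so I'll leave them. The amber jars are at (147,213), (146,253) and (189,271). The lever pin is at (390,184), red mark (353,176), green mark (374,171) and knob (375,224). Next I'll measure by ray-plane intersection.

```bash
cat >> h.py <<'E'
def ray(d,u,v,z):
    W=d['world_from_camera']; r=W[:3,:3]@np.array([(u-d['cx'])/d['fx'],-(v-d['cy'])/d['fy'],-1.])
    return W[:3,3]+r*(z-W[2,3])/r[2]
def hsv(d): return cv2.cvtColor(d['image'],cv2.COLOR_RGB2HSV)
def blobs(m,amin=4):
    n,l,s,c=cv2.connectedComponentsWithStats(m.astype(np.uint8))
    return [(c[i],s[i,4],l==i) for i in range(1,n) if s[i,4]>=amin]
def col(d,lo,hi): return cv2.inRange(hsv(d),np.array(lo),np.array(hi))>0
def box(m,u0,v0,u1,v1):
    k=np.zeros_like(m); k[v0:v1,u0:u1]=m[v0:v1,u0:u1]; return k
def ambers(d):
    # white lid blobs: raised points 35-60 mm, in left bench area
    P=cloud(d); m=(P[...,2]>.038)&(P[...,2]<.056)&(P[...,1]>.17)&(P[...,0]>.3)&(d['depth']>0)
    return [(np.round(ray(d,*c,.048),4).tolist(),int(a)) for c,a,_ in blobs(m,60)]
E
python3 - <<'E'
from h import *
from scipy.spatial.transform import Rotation as R
o=observe(); M=R.from_rotvec(o['tool_rot']).as_matrix(); print('tool cols',M.round(3).tolist())
d=snap('top')
print('amber',ambers(d))
B=col(d,[100,120,60],[125,255,255])
for c,a,_ in blobs(B,20): print('blue',c.round(1),a,ray(d,*c,.114).round(4),ray(d,*c,.106).round(4))
for n,lo,hi,z in [('red',[0,150,80],[4,255,255],.06),('red2',[174,150,80],[180,255,255],.06),('green',[50,120,50],[80,255,255],.06),('orange',[6,120,100],[18,255,255],.111)]:
  for c,a,_ in blobs(box(col(d,lo,hi),335,150,410,250),3): print(n,c.round(1),a,ray(d,*c,z).round(4))
for c,a,m in blobs(col(d,[24,150,100],[34,255,255]),300):
  print('tray',a,ray(d,*c,.008).round(4)); r=cv2.minAreaRect(np.argwhere(m)[:,::-1].astype(np.float32)); print([ray(d,*p,.012).round(4) for p in cv2.boxPoints(r)])
# pockets
P=cloud(d); 
dk=(d['image'].max(-1)<60); 
for c,a,m in blobs(box(dk,262,170,345,245),50):
  r=cv2.minAreaRect(np.argwhere(m)[:,::-1].astype(np.float32)); print('dark',c.round(1),a,ray(d,*c,.066).round(4),r)
print(d['image'][180:205,360:385].max(-1)) if 0 else None
for c,a,_ in blobs(box(dk,350,180,390,210),5): print('hub',c.round(1),a,ray(d,*c,.07).round(4))
w=col(d,[0,0,150],[180,70,255]); print('white on knob',[ (c.round(1),a,ray(d,*c,.108).round(4)) for c,a,_ in blobs(box(w,366,208,386,232),1)])
E
```

```text
tool cols [[-0.965, 0.0, 0.262], [-0.262, -0.0, -0.965], [0.0, -1.0, 0.0]]
amber [([0.5621, 0.3463, 0.048], 319), ([0.4651, 0.3487, 0.048], 320), ([0.421, 0.2386, 0.048], 323)]
blue [316.9 188.8] 348 [ 0.606  -0.0652  0.114 ] [ 0.6074 -0.0656  0.106 ]
blue [380.4 224.4] 89 [ 0.5244 -0.2074  0.114 ] [ 0.5252 -0.2089  0.106 ]
blue [286.7 227.8] 355 [0.5167 0.0033 0.114 ] [0.5175 0.0034 0.106 ]
blue [369.5 224.3] 69 [ 0.5248 -0.1831  0.114 ] [ 0.5256 -0.1844  0.106 ]
red [352.8 175.9] 31 [ 0.647  -0.1541  0.06  ]
green [373.5 170.1] 27 [ 0.661  -0.2039  0.06  ]
orange [390.8 182.5] 27 [ 0.6209 -0.2337  0.111 ]
tray 2803 [ 0.4821 -0.3993  0.008 ]
[array([ 0.4159, -0.326 ,  0.012 ]), array([ 0.5729, -0.3645,  0.012 ]), array([ 0.5494, -0.4727,  0.012 ]), array([ 0.3934, -0.4327,  0.012 ])]
dark [315.2 194.9] 273 [ 0.5999 -0.0634  0.066 ] ((316.16156005859375, 191.29232788085938), (25.179048538208008, 25.303083419799805), 82.87498474121094)
dark [282.8 195.9] 616 [0.5975 0.0136 0.066 ] ((282.6812438964844, 195.6091766357422), (25.309349060058594, 24.97894287109375), 82.40535736083984)
dark [320.8 224.9] 635 [ 0.5281 -0.0764  0.066 ] ((320.8428039550781, 224.8209686279297), (25.375431060791016, 25.375431060791016), 82.40535736083984)
dark [287.5 231.1] 275 [0.5133 0.0024 0.066 ] ((287.015380859375, 229.1230926513672), (25.55115509033203, 25.303083419799805), 82.87498474121094)
hub [383.7 188.3] 7 [ 0.6149 -0.2254  0.07  ]
hub [368.6 202.4] 16 [ 0.581 -0.189  0.07 ]
white on knob [(array([378. , 217.5]), np.int32(4), array([ 0.5408, -0.2035,  0.108 ]))]
```

```bash
python3 -m crank '[[0,0,2,0.12],[0,0,2,0.12],[1.9,2.04,1,0.12],[1.9,2.04,1,0.12],[1.9,2.04,0,0.12],[1.9,2.04,0,0.12],[1.9,2.04,0,0.12],[1.9,2.04,0,0.12],[1.9,2.04,0,0.12],[1.9,2.04,0,0.12]]' 76 40
python3 -m crank '[[1.9,2.04,0,0.12],[1.9,2.04,0,0.12],[1.9,2.04,0,0.12],[1.9,2.04,0,0.12],[1.9,2.04,0,0.12],[1.9,2.04,0,0.12],[1.9,2.04,0,0.12],[1.9,2.04,0,0.12],[1.9,2.04,0,0.12],[1.9,2.04,0,0.12]]'
python3 -m crank '[[1.9,2.04,0,0.12],[1.9,2.04,-1,0.12],[1.9,2.04,-1,0.12],[1.9,2.04,-1,0.12],[1.9,2.04,-1,0.12],[1.9,2.04,-1,0],[0,0,0,0],[0,0,0,0]]'
```

```text
clock: 2.48
ee_pos: [0.3032, -0.3907, 0.3641]
tool_rot: [-1.16, 1.282, -1.283]
wrist_force: [1.2, -0.5, -0.0]
opening: 0.762
clock: 3.32
ee_pos: [0.4933, -0.1866, 0.3641]
tool_rot: [-1.539, 0.369, -0.369]
wrist_force: [-0.4, -0.3, 0.6]
opening: 0.761
clock: 3.98
ee_pos: [0.6067, -0.0641, 0.3126]
tool_rot: [-1.568, -0.097, 0.1]
wrist_force: [0.1, -0.1, 0.1]
opening: 0.758
```

```bash
python3 -m crank '[[0,-0.1,-3,0],[0,0,-3,0],[0,0,-3,0],[0,0,-3,0],[0,0,-2,0],[0,0,-1.65,0],[0,0,0,0]]'
python3 -m crank '[[0,0,0,0],[0,0,0,0],[0,0,0,0],[0,0,0,0],[0,0,0,0],[0,0,0,0]]' 45 40
python3 -m crank '[[0,0,1,0],[0,0,2,0],[0,0,3,0],[0,0,3,0],[0,0,3,0],[0,0,0,0]]'
python3 - <<'E'
from h import *
snap('top','a1.png');snap('scene','a2.png')
i=[cv2.imread('pics/'+f) for f in('a1.png','a2.png')]
cv2.imwrite('pics/a.png',np.hstack([cv2.resize(i[0][120:270,210:410],None,fx=2,fy=2),cv2.resize(i[1][100:250,160:360],None,fx=2,fy=2)]))
E
```

```text
clock: 4.57
ee_pos: [0.6038, -0.067, 0.1542]
tool_rot: [-1.567, -0.091, 0.1]
wrist_force: [-1.1, 0.6, 0.2]
opening: 0.758
clock: 5.07
ee_pos: [0.6072, -0.0667, 0.1588]
tool_rot: [-1.57, -0.098, 0.095]
wrist_force: [-0.8, -1.0, 3.9]
opening: 0.55
clock: 5.57
ee_pos: [0.6087, -0.0667, 0.2849]
tool_rot: [-1.572, -0.105, 0.089]
wrist_force: [0.5, -0.5, 0.2]
opening: 0.549
```

View pics/a.png

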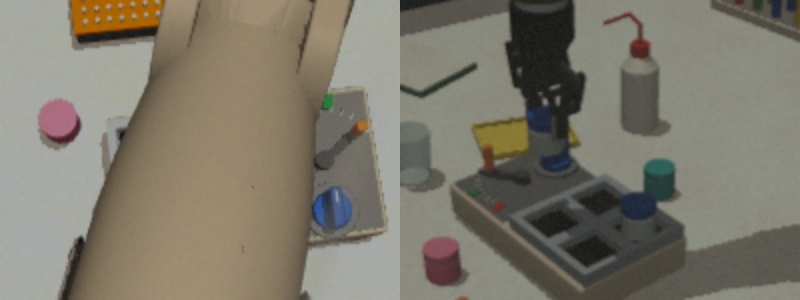

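The first jar is lifted cleanly: the blue lid is in the fingers in the right-hand panel, and the far right pocket is empty. Now it goes to the tray.

```bash
python3 -m crank '[[-0.73,-2.84,1,-0.04],[-0.73,-2.84,0,-0.04],[-0.73,-2.84,0,-0.04],[-0.73,-2.84,0,-0.04],[-0.73,-2.84,0,-0.04],[-0.73,-2.84,0,-0.04],[-0.73,-2.84,0,-0.04],[-0.73,-2.84,0,-0.04],[-0.73,-2.84,0,-0.04],[-0.73,-2.84,0,0]]'
python3 -m crank '[[-0.73,-2.84,0,0],[-0.73,-2.84,0,0],[0,0,-3,0],[0,0,-3,0],[0,0,-3,0],[0,0,-3,0],[0,0,-3,0],[0,0,-2,0],[0,0,0,0],[0,0,0,0]]'
```

```text
clock: 6.5
ee_pos: [0.5323, -0.3511, 0.2855]
tool_rot: [-1.56, 0.189, -0.185]
wrist_force: [-0.2, 0.6, -0.1]
opening: 0.547
clock: 7.33
ee_pos: [0.5175, -0.4058, 0.1149]
tool_rot: [-1.559, 0.189, -0.182]
wrist_force: [-0.8, 0.1, -1.2]
opening: 0.544
```

```bash
python3 -m crank '[[0,0,-1,0],[0,0,-0.5,0],[0,0,-0.3,0],[0,0,0,0],[0,0,0,0]]'
python3 -m crank '[[0,0,0,0],[0,0,0,0],[0,0,0,0],[0,0,0,0]]' 76
python3 -m crank '[[0,0,2,0],[0,0,3,0],[0,0,4,0],[0,0,4,0],[0,0,4,0],[0,2.5,2,0.12],[0,3.5,0,0.12],[0,3.5,0,0.12],[0,3.5,0,0],[0,3.5,0,0]]'
python3 -m crank '[[0,3.5,0,0],[0,3.5,0,0],[0,3.5,0,0],[0,3.5,0,0],[0,3.5,0,0],[0,3,0,0],[0,0,0,0],[0,0,0,0]]'
```

```text
clock: 7.75
ee_pos: [0.519, -0.4073, 0.0999]
tool_rot: [-1.563, 0.185, -0.186]
wrist_force: [-1.0, -0.4, -0.5]
opening: 0.548
clock: 8.08
ee_pos: [0.5191, -0.4074, 0.0999]
tool_rot: [-1.563, 0.185, -0.186]
wrist_force: [-0.1, 0.4, -0.4]
opening: 0.757
clock: 8.92
ee_pos: [0.5186, -0.2409, 0.2899]
tool_rot: [-1.569, -0.097, 0.096]
wrist_force: [1.0, 0.4, -0.2]
opening: 0.757
clock: 9.58
ee_pos: [0.5188, -0.0357, 0.2899]
tool_rot: [-1.569, -0.1, 0.099]
wrist_force: [0.2, -0.2, -0.1]
opening: 0.76
```

```bash
python3 -m crank '[[-0.2,3.9,-1,0],[0,0,-3,0],[0,0,-3,0],[0,0,-3,0],[0,0,-2,0],[0,0,-1.3,0],[0,0,0,0],[0,0,0,0]]'
python3 -m crank '[[0,0,0,0],[0,0,0,0],[0,0,0,0],[0,0,0,0],[0,0,0,0]]' 45 40
python3 -m crank '[[0,0,1,0],[0,0,2,0],[0,0,3,0],[0,0,3,0],[0,0,3,0],[0,0,2,0],[0,0,0,0]]'
python3 - <<'E'
from h import *
d=snap('top','b1.png');snap('scene','b2.png')
i=[cv2.imread('pics/'+f) for f in('b1.png','b2.png')]
cv2.imwrite('pics/b.png',np.hstack([cv2.resize(i[0][180:330,360:560],None,fx=2,fy=2),cv2.resize(i[1][100:250,160:360],None,fx=2,fy=2)]))
for c,a,_ in blobs(col(d,[100,120,60],[125,255,255]),20): print('blue',a,ray(d,*c,.052).round(4))
E
```

```text
clock: 10.25
ee_pos: [0.5167, 0.0007, 0.156]
tool_rot: [-1.568, -0.094, 0.097]
wrist_force: [0.5, -0.2, -0.1]
opening: 0.758
clock: 10.67
ee_pos: [0.518, 0.0013, 0.158]
tool_rot: [-1.57, -0.099, 0.094]
wrist_force: [0.1, -1.6, 5.4]
opening: 0.548
clock: 11.25
ee_pos: [0.5185, 0.0018, 0.3018]
tool_rot: [-1.57, -0.103, 0.091]
wrist_force: [0.8, -0.1, -0.6]
opening: 0.55
blue 87 [ 0.5305 -0.2191  0.052 ]
blue 70 [ 0.5317 -0.1934  0.052 ]
blue 285 [ 0.5191 -0.4072  0.052 ]
```

View pics/b.png

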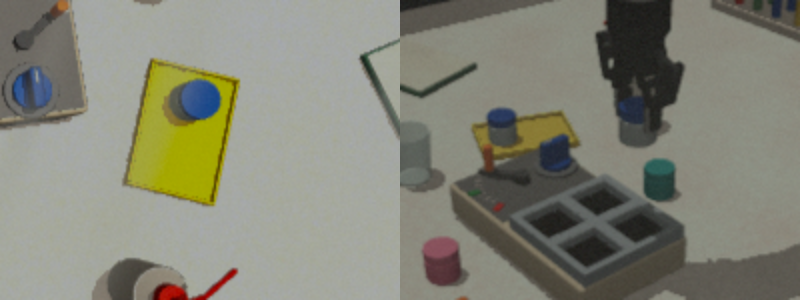

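The first blue jar stands upright in the tray, at (197,98) in the left panel. The second is in the gripper and all the pockets are empty.

```bash
python3 -m crank '[[-0.6,-3.27,0,-0.04],[-0.6,-3.27,0,-0.04],[-0.6,-3.27,0,-0.04],[-0.6,-3.27,0,-0.04],[-0.6,-3.27,0,-0.04],[-0.6,-3.27,0,-0.04],[-0.6,-3.27,0,-0.04],[-0.6,-3.27,0,-0.04],[-0.6,-3.27,0,-0.04],[-0.6,-3.27,0,0]]'
python3 -m crank '[[-0.6,-3.27,0,0],[-0.6,-3.27,0,0],[0,0,-3,0],[0,0,-3,0],[0,0,-3,0],[0,0,-3,0],[0,0,-3,0],[0,0,-2,0],[0,0,0,0],[0,0,0,0]]'
python3 -m crank '[[0,0,-1,0],[0,0,-0.8,0],[0,0,-0.4,0],[0,0,0,0],[0,0,0,0]]'
```

```text
clock: 12.18
ee_pos: [0.4556, -0.326, 0.2944]
tool_rot: [-1.56, 0.19, -0.185]
wrist_force: [0.2, -0.7, -0.3]
opening: 0.547
clock: 13.02
ee_pos: [0.4435, -0.389, 0.124]
tool_rot: [-1.559, 0.189, -0.182]
wrist_force: [0.1, -0.7, -0.8]
opening: 0.546
clock: 13.43
ee_pos: [0.4449, -0.3906, 0.1047]
tool_rot: [-1.563, 0.186, -0.186]
wrist_force: [-0.3, -0.3, -1.2]
opening: 0.55
```

```bash
python3 -m crank '[[0,0,-0.4,0],[0,0,-0.3,0],[0,0,0,0],[0,0,0,0]]'
python3 -m crank '[[0,0,0,0],[0,0,0,0],[0,0,0,0],[0,0,0,0]]' 76
python3 -m crank '[[0,0,2,0],[0,0,3,0],[0,0,4,0],[0,0,4,0],[0,0,3.5,0],[0,2.5,2,0.12],[0,3.5,0,0.12],[0,3.5,0,0.12],[0,3.5,0,0],[0,3.5,0,0]]'
python3 -m crank '[[0,3.5,0,0],[0,3.5,0,0],[0,3.5,0,0],[0,3.5,0,0],[0,3.5,0,0],[0,3.5,0,0],[0,3.5,0,0],[0,3.5,0,0],[0,3.5,0,0],[0,3,0,0]]'
python3 - <<'E'
from h import *
d=snap('top'); print(ambers(d),observe()['ee_pos'])
for c,a,_ in blobs(col(d,[100,120,60],[125,255,255]),20): print('blue',a,ray(d,*c,.052).round(4))
E
```

```text
clock: 13.77
ee_pos: [0.4448, -0.3905, 0.0973]
tool_rot: [-1.562, 0.186, -0.186]
wrist_force: [-0.4, -0.0, -2.5]
opening: 0.545
clock: 14.1
ee_pos: [0.445, -0.3908, 0.0977]
tool_rot: [-1.563, 0.186, -0.186]
wrist_force: [-0.0, 0.2, -0.4]
opening: 0.758
clock: 14.93
ee_pos: [0.4446, -0.2243, 0.2828]
tool_rot: [-1.569, -0.097, 0.096]
wrist_force: [0.2, 0.4, 0.7]
opening: 0.762
clock: 15.77
ee_pos: [0.4445, 0.1215, 0.2828]
tool_rot: [-1.568, -0.098, 0.097]
wrist_force: [0.4, -0.2, 0.2]
opening: 0.761
[([0.577, 0.3446, 0.048], 90)] [0.44432589 0.12514632 0.28283855]
blue 86 [ 0.5299 -0.2191  0.052 ]
blue 74 [ 0.5315 -0.1934  0.052 ]
blue 285 [ 0.5191 -0.4072  0.052 ]
blue 307 [ 0.4438 -0.3891  0.052 ]
```

```bash
cat >> h.py <<'E'
def look(n='amber1'):
    d=snap('scene'); print([(round(r['score'],2),np.round(r['point'],3).tolist()) for r in spot_point(n,'scene')],observe()['ee_pos'].round(4))
    return d
E
python3 -c "
from h import *
look()"
```

```text
[(0.9, [0.416, 0.238, 0.001]), (0.85, [0.466, 0.352, -0.003]), (0.59, [0.561, 0.344, -0.002])] [0.4446 0.1213 0.2826]
```

```bash
python3 -m crank '[[-0.6,3,0,0],[-0.6,3,0,0],[-0.6,3,0,0],[-0.5,2.7,-1,0],[0,0,-4,0],[0,0,-4,0],[0,0,-4,0],[0,0,-3,0],[0,0,-2,0],[0,0,-1.1,0]]'
python3 -m crank '[[0,0,0,0],[0,0,0,0]]'
python3 -m crank '[[0,0,0,0],[0,0,0,0],[0,0,0,0],[0,0,0,0],[0,0,0,0]]' 45 40
python3 -m crank '[[0,0,1,0],[0,0,3,0],[0,0,4,0],[0,0,4,0],[0,0,4,0],[0,0,3,0],[0,0,0,0]]'
python3 -c "
from h import *
look(); d=snap('top'); print(ambers(d))"
```

```text
clock: 16.75
ee_pos: [0.4204, 0.2346, 0.0885]
tool_rot: [-1.57, -0.092, 0.099]
wrist_force: [-0.8, 0.0, 0.4]
opening: 0.759
clock: 16.92
ee_pos: [0.4219, 0.2354, 0.0912]
tool_rot: [-1.569, -0.095, 0.097]
wrist_force: [-0.4, 0.2, 0.2]
opening: 0.758
clock: 17.33
ee_pos: [0.4232, 0.2366, 0.093]
tool_rot: [-1.568, -0.099, 0.094]
wrist_force: [0.6, -2.0, 7.3]
opening: 0.551
clock: 17.92
ee_pos: [0.4241, 0.2374, 0.2889]
tool_rot: [-1.565, -0.106, 0.088]
wrist_force: [0.3, 0.5, -0.8]
opening: 0.549
[(0.97, [0.42, 0.233, 0.196]), (0.69, [0.56, 0.344, 0.001])] [0.4223 0.2367 0.2832]
[([0.5621, 0.346, 0.048], 321)]
```

```bash
python3 -m crank '[[1.54,-2.53,0,0],[1.54,-2.53,0,0],[1.54,-2.53,0,0],[1.54,-2.53,0,0],[1.54,-2.53,0,0],[1.54,-2.53,0,0],[1.54,-2.53,0,0],[1.54,-2.53,0,0],[1.54,-2.53,0,0],[1.54,-2.53,0,0]]'
python3 -m crank '[[1.54,-2.53,0,0],[1.54,-2.53,0,0],[0,0,-2,0],[0,0,-3,0],[0,0,-2,0],[0,0,-1,0],[0,0,0,0],[0,0,0,0],[0,0,0,0]]'
python3 -c "
from h import *
look(); d=snap('top'); print(ambers(d))"
```

```text
clock: 18.9
ee_pos: [0.5752, -0.0177, 0.2788]
tool_rot: [-1.567, -0.093, 0.1]
wrist_force: [-0.3, 0.9, -1.7]
opening: 0.547
clock: 19.65
ee_pos: [0.6071, -0.0671, 0.2023]
tool_rot: [-1.569, -0.098, 0.096]
wrist_force: [0.2, 0.6, -0.7]
opening: 0.551
[(0.96, [0.56, 0.342, 0.0]), (0.79, [0.465, 0.35, -0.004]), (0.49, [0.604, -0.073, 0.11])] [ 0.6075 -0.0672  0.2031]
[([0.5622, 0.3464, 0.048], 316), ([0.4651, 0.3485, 0.048], 324)]
```

```bash
python3 -m crank '[[0.1,0.1,-2,0],[0,0,-1.4,0],[0,0,-0.6,0],[0,0,-0.4,0],[0,0,0,0],[0,0,0,0]]'
python3 -m crank '[[0,0,0,0],[0,0,0,0],[0,0,0,0],[0,0,0,0]]' 76
python3 -m crank '[[0,0,2,0],[0,0,3,0],[0,0,4,0],[0,0,3.5,0],[0,2.5,0,0],[-1,3.5,0,0],[-1.5,3.5,0,0],[-1.5,3.5,0,0],[-1.5,3.5,0,0],[-1.5,3.5,0,0]]'
python3 -m crank '[[-1.5,3.5,0,0],[-1.5,3.5,0,0],[-1,3.5,0,0],[-1,3.5,0,0],[-1,3,0,0],[0,0,0,0],[0,0,0,0]]'
python3 -c "
from h import *
look()
d=snap('top','c1.png')
print(ambers(d))
cv2.imwrite('pics/c.png',cv2.resize(cv2.imread('pics/c1.png')[150:270,220:430],None,fx=3.5,fy=3.5))"
```

```text
clock: 20.3
ee_pos: [0.608, -0.0662, 0.159]
tool_rot: [-1.569, -0.098, 0.096]
wrist_force: [-1.3, -0.1, 4.7]
opening: 0.546
clock: 20.63
ee_pos: [0.6079, -0.0663, 0.1575]
tool_rot: [-1.569, -0.097, 0.096]
wrist_force: [-0.3, -0.4, -0.5]
opening: 0.759
clock: 21.47
ee_pos: [0.5369, 0.1351, 0.2824]
tool_rot: [-1.568, -0.097, 0.096]
wrist_force: [1.0, 0.6, 0.5]
opening: 0.76
clock: 22.05
ee_pos: [0.4769, 0.3053, 0.2823]
tool_rot: [-1.569, -0.099, 0.1]
wrist_force: [0.8, -0.3, -0.2]
opening: 0.761
[(0.94, [0.558, 0.342, 0.002]), (0.67, [0.467, 0.348, -0.003]), (0.55, [0.602, -0.07, 0.065])] [0.4778 0.3034 0.2823]
[([0.5623, 0.346, 0.048], 319), ([0.4618, 0.3478, 0.048], 275)]
```

View pics/c.png

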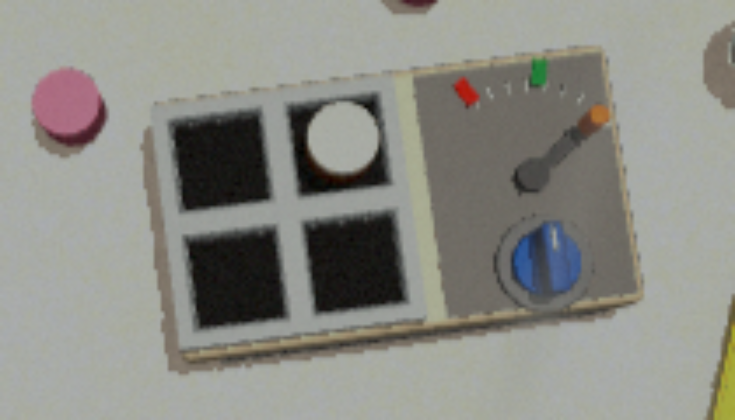

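The amber jar sits down in the far right pocket, crop (342,138).

```bash
python3 -m crank '[[-0.6,2.3,0,0],[-0.6,2.1,-1,0],[0,0,-4,0],[0,0,-4,0],[0,0,-4,0],[0,0,-3,0],[0,0,-2,0],[0,0,-1.1,0],[0,0,0,0],[0,0,0,0]]'
python3 -m crank '[[0,0,0,0],[0,0,0,0],[0,0,0,0],[0,0,0,0],[0,0,0,0]]' 45 40
python3 -m crank '[[0,0,1,0],[0,0,3,0],[0,0,4,0],[0,0,4,0],[0,0,4,0],[0,0,3,0],[0,0,0,0]]'
python3 -c "
from h import *
look()"
```

```text
clock: 23.03
ee_pos: [0.4664, 0.3471, 0.0917]
tool_rot: [-1.569, -0.095, 0.096]
wrist_force: [-0.1, 0.7, 0.4]
opening: 0.759
clock: 23.45
ee_pos: [0.4673, 0.3485, 0.0937]
tool_rot: [-1.567, -0.1, 0.093]
wrist_force: [0.2, -1.4, 6.5]
opening: 0.552
clock: 24.03
ee_pos: [0.4677, 0.3492, 0.2901]
tool_rot: [-1.563, -0.106, 0.088]
wrist_force: [0.6, 0.3, -0.7]
opening: 0.546
[(0.96, [0.601, -0.068, 0.067]), (0.94, [0.56, 0.341, 0.001]), (0.7, [0.465, 0.349, 0.192])] [0.466  0.3482 0.2838]
```

```bash
python3 -m crank '[[1.09,-2.78,0,0],[1.09,-2.78,0,0],[1.09,-2.78,0,0],[1.09,-2.78,0,0],[1.09,-2.78,0,0],[1.09,-2.78,0,0],[1.09,-2.78,0,0],[1.09,-2.78,0,0],[1.09,-2.78,0,0],[1.09,-2.78,0,0]]'
python3 -m crank '[[1.09,-2.78,0,0],[1.09,-2.78,0,0],[0,0,-2,0],[0,0,-3,0],[0,0,-2,0],[0,0,-1,0],[0,0,0,0],[0,0,0,0],[0,0,0,0]]'
python3 -c "
from h import *
look()"
```

```text
clock: 24.97
ee_pos: [0.5738, 0.0685, 0.2794]
tool_rot: [-1.568, -0.094, 0.1]
wrist_force: [-0.1, -0.4, -0.8]
opening: 0.549
clock: 25.72
ee_pos: [0.5969, 0.0144, 0.2024]
tool_rot: [-1.569, -0.098, 0.096]
wrist_force: [0.5, 0.6, -0.9]
opening: 0.546
[(0.86, [0.596, 0.015, 0.105]), (0.78, [0.603, -0.067, 0.064]), (0.56, [0.56, 0.344, -0.0])] [0.5973 0.0144 0.203 ]
```

```bash
python3 -m crank '[[0.1,-0.1,-2,0],[0,0,-1.4,0],[0,0,-0.6,0],[0,0,-0.4,0],[0,0,0,0],[0,0,0,0]]'
python3 -m crank '[[0,0,0,0],[0,0,0,0],[0,0,0,0],[0,0,0,0]]' 76
python3 -m crank '[[0,0,2,0],[0,0,3,0],[0,0,4,0],[0,0,3.5,0],[0,2.5,0,0],[0,3.5,0,0],[-0.5,3.5,0,0],[-0.5,3.5,0,0],[-0.5,3.5,0,0],[-0.5,3.5,0,0]]'
python3 -m crank '[[-0.5,3,0,0],[-0.5,3,0,0],[-0.5,3,0,0],[0,0,0,0],[0,0,0,0]]'
python3 -c "
from h import *
look()
d=snap('top'); print(ambers(d))"
```

```text
clock: 26.32
ee_pos: [0.5978, 0.0133, 0.1598]
tool_rot: [-1.569, -0.099, 0.095]
wrist_force: [-3.3, 1.2, 5.0]
opening: 0.548
clock: 26.65
ee_pos: [0.5978, 0.0132, 0.1577]
tool_rot: [-1.569, -0.097, 0.096]
wrist_force: [0.0, -0.5, 0.2]
opening: 0.76
clock: 27.48
ee_pos: [0.5771, 0.2147, 0.2825]
tool_rot: [-1.569, -0.097, 0.096]
wrist_force: [1.0, -0.4, 0.6]
opening: 0.761
clock: 27.9
ee_pos: [0.5619, 0.3049, 0.282]
tool_rot: [-1.569, -0.099, 0.1]
wrist_force: [0.3, -1.0, 0.0]
opening: 0.762
[(0.95, [0.597, 0.014, 0.064]), (0.92, [0.558, 0.343, 0.0]), (0.65, [0.604, -0.068, 0.064])] [0.5625 0.3028 0.2822]
[([0.5619, 0.3462, 0.048], 316)]
```

```bash
python3 -m crank '[[0,2.2,0,0],[0,2.1,-1,0],[0,0,-4,0],[0,0,-4,0],[0,0,-4,0],[0,0,-3,0],[0,0,-2,0],[0,0,-1.1,0],[0,0,0,0],[0,0,0,0]]'
python3 -m crank '[[0,0,0,0],[0,0,0,0],[0,0,0,0],[0,0,0,0],[0,0,0,0]]' 45 40
python3 -m crank '[[0,0,1,0],[0,0,3,0],[0,0,4,0],[0,0,4,0],[0,0,4,0],[0,0,3,0],[0,0,0,0]]'
python3 -c "
from h import *
look()"
python3 -m crank '[[-0.37,-2.85,0,0],[-0.37,-2.85,0,0],[-0.37,-2.85,0,0],[-0.37,-2.85,0,0],[-0.37,-2.85,0,0],[-0.37,-2.85,0,0],[-0.37,-2.85,0,0],[-0.37,-2.85,0,0],[-0.37,-2.85,0,0],[-0.37,-2.85,0,0]]'
python3 -m crank '[[-0.37,-2.85,0,0],[-0.37,-2.85,0,0],[0,0,-2,0],[0,0,-3,0],[0,0,-2,0],[0,0,-1,0],[0,0,0,0],[0,0,0,0],[0,0,0,0]]'
python3 -c "
from h import *
look()"
```

```text
clock: 28.88
ee_pos: [0.5631, 0.3454, 0.0918]
tool_rot: [-1.569, -0.096, 0.096]
wrist_force: [0.4, 0.9, 0.4]
opening: 0.762
clock: 29.3
ee_pos: [0.5641, 0.3467, 0.0941]
tool_rot: [-1.567, -0.1, 0.093]
wrist_force: [0.8, 0.1, 6.7]
opening: 0.55
clock: 29.88
ee_pos: [0.5644, 0.3474, 0.2908]
tool_rot: [-1.564, -0.106, 0.087]
wrist_force: [1.5, 0.6, -0.1]
opening: 0.55
[(0.75, [0.604, -0.067, 0.064]), (0.58, [0.597, 0.011, 0.06]), (0.58, [0.562, 0.343, 0.199])] [0.5629 0.3466 0.284 ]
clock: 30.82
ee_pos: [0.5238, 0.0601, 0.2794]
tool_rot: [-1.568, -0.094, 0.1]
wrist_force: [-0.1, 0.2, -1.6]
opening: 0.55
clock: 31.57
ee_pos: [0.5186, 0.0044, 0.2022]
tool_rot: [-1.569, -0.098, 0.096]
wrist_force: [0.3, -0.1, -0.9]
opening: 0.55
[(0.96, [0.602, -0.067, 0.066]), (0.76, [0.599, 0.017, 0.062]), (0.62, [0.514, -0.001, 0.11])] [0.519  0.0043 0.2027]
```

```bash
python3 -m crank '[[-0.05,-0.1,-2,0],[0,0,-1.4,0],[0,0,-0.6,0],[0,0,-0.4,0],[0,0,0,0],[0,0,0,0]]'
python3 -m crank '[[0,0,0,0],[0,0,0,0],[0,0,0,0],[0,0,0,0]]' 76
python3 -m crank '[[0,0,2,0],[0,0,3,0],[0,0,4,0],[0,0,2,0],[-3,0,0,0],[-3,0,0,0],[-3,0,0,0],[0,-3,0,0],[0,-3,0,0],[0,0,0,0]]'
python3 - <<'E'
from h import *
look()
d=snap('top','d1.png')
for n,lo,hi,z in [('red',[0,150,80],[4,255,255],.06),('green',[50,120,50],[80,255,255],.06),('orange',[6,120,100],[18,255,255],.111)]:
  for c,a,_ in blobs(box(col(d,lo,hi),335,150,410,250),3): print(n,c.round(1),a,ray(d,*c,z).round(4))
cv2.imwrite('pics/d.png',cv2.resize(cv2.imread('pics/d1.png')[150:270,220:430],None,fx=3.5,fy=3.5))
E
```

```text
clock: 32.17
ee_pos: [0.5175, 0.0034, 0.1601]
tool_rot: [-1.569, -0.098, 0.096]
wrist_force: [-6.1, 0.8, 11.7]
opening: 0.552
clock: 32.5
ee_pos: [0.518, 0.0032, 0.1578]
tool_rot: [-1.569, -0.098, 0.096]
wrist_force: [0.0, 0.3, -1.1]
opening: 0.759
clock: 33.33
ee_pos: [0.4278, -0.06, 0.2679]
tool_rot: [-1.571, -0.095, 0.093]
wrist_force: [0.9, -0.2, 0.2]
opening: 0.763
[(0.95, [0.602, -0.068, 0.066]), (0.64, [0.597, 0.014, 0.063]), (0.59, [0.516, -0.004, 0.067])] [ 0.4276 -0.0576  0.2675]
red [352.8 175.9] 31 [ 0.647  -0.1541  0.06  ]
green [373.6 170.1] 27 [ 0.661 -0.204  0.06 ]
orange [390.7 182.4] 28 [ 0.621  -0.2334  0.111 ]
```

View pics/d.png

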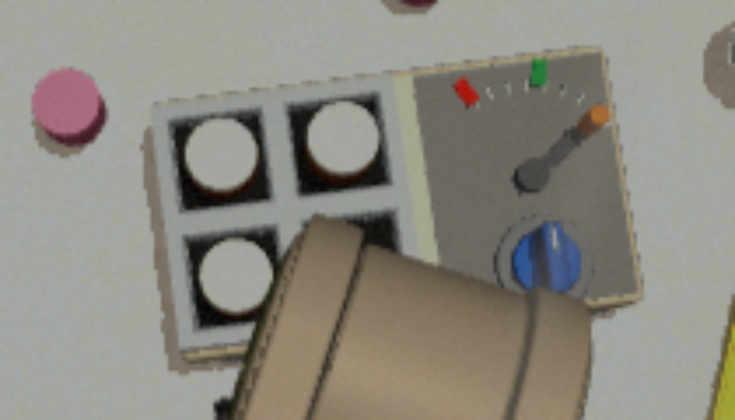

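```bash
python3 -m crank '[[2.14,-1.955,0,-0.11],[2.14,-1.955,0,-0.11],[2.14,-1.955,0,-0.11],[2.14,-1.955,0,-0.11],[2.14,-1.955,0,-0.11],[2.14,-1.955,0,-0.11],[2.14,-1.955,0,-0.11],[2.14,-1.955,0,-0.11],[2.14,-1.955,0,-0.11],[0,0,0,0]]' 45 30
python3 -m crank '[[0,0,-2,0],[0,0,-2,0],[0,0,0,0],[0,0,0,0]]'
python3 - <<'E'
from h import *
snap('scene','e2.png'); d=snap('top','e1.png'); print(observe()['ee_pos'])
i=[cv2.imread('pics/'+f) for f in('e1.png','e2.png')]
cv2.imwrite('pics/e.png',np.hstack([cv2.resize(i[0][130:250,300:430],None,fx=3,fy=3),cv2.resize(i[1][120:240,150:280],None,fx=3,fy=3)]))
E
```

```text
clock: 34.32
ee_pos: [0.6236, -0.2349, 0.265]
tool_rot: [-1.462, 0.68, -0.681]
wrist_force: [-0.9, 0.4, -1.1]
opening: 0.449
clock: 34.65
ee_pos: [0.6195, -0.231, 0.226]
tool_rot: [-1.463, 0.679, -0.672]
wrist_force: [-0.6, -0.2, 0.6]
opening: 0.449
[ 0.62054696 -0.23196445  0.22846482]
```

View pics/e.png

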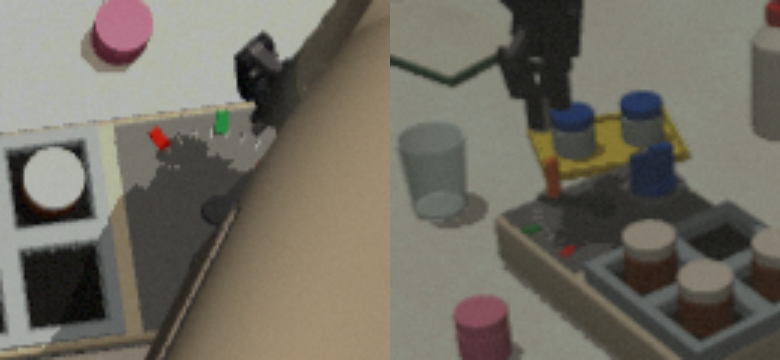

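The fingers are above the orange pin, and both blue jars stand in the tray behind.

```bash
python3 -m crank '[[0,-0.1,-2,0],[0,0,-2,0],[0,0,-2,0],[0,0,-1.8,0],[0,0,0,0],[0,0,0,0]]'
python3 -m crank '[[0,0,0,0],[0,0,0,0],[0,0,0,0],[0,0,0,0],[0,0,0,0],[0,0,0,0]]' 5 30
```

```text
clock: 35.25
ee_pos: [0.6201, -0.2334, 0.15]
tool_rot: [-1.463, 0.677, -0.676]
wrist_force: [0.0, -0.2, 1.1]
opening: 0.449
clock: 35.75
ee_pos: [0.6213, -0.2342, 0.1517]
tool_rot: [-1.463, 0.674, -0.68]
wrist_force: [-0.2, 0.3, 5.9]
opening: 0.148
```

```bash
python3 -c "
import numpy as np
t=-0.851+0.11*np.arange(15); p=100*np.c_[.588+.05*np.cos(t),-.1966+.05*np.sin(t)]
print(np.diff(p,axis=0).round(2).tolist())"
```

```text
[[0.39, 0.38], [0.35, 0.43], [0.3, 0.46], [0.25, 0.49], [0.19, 0.52], [0.13, 0.53], [0.07, 0.54], [0.01, 0.55], [-0.05, 0.55], [-0.11, 0.54], [-0.16, 0.52], [-0.22, 0.5], [-0.28, 0.48], [-0.33, 0.44]]
```

```bash
python3 -m crank '[[0.39,0.38,0,0.11],[0.35,0.43,0,0.11],[0.30,0.46,0,0.11],[0.25,0.49,0,0.11],[0.19,0.52,0,0.11],[0.13,0.53,0,0.11],[0.07,0.54,0,0.11],[0.01,0.55,0,0.11],[-0.05,0.55,0,0.11],[0,0,0,0]]'
python3 -m crank '[[-0.11,0.54,0,0.11],[-0.16,0.52,0,0.11],[-0.22,0.50,0,0.11],[0,0,0,0],[0,0,0,0]]'
python3 -m crank '[[-0.28,0.48,0,0.11],[0,0,0,0],[0,0,0,0]]'
python3 -c "
from h import *
o=observe();print(o['ee_pos'],o['wrist_force'])"
```

```text
clock: 36.58
ee_pos: [0.6375, -0.1887, 0.1518]
tool_rot: [-1.57, -0.104, 0.099]
wrist_force: [-0.4, 0.6, 6.7]
opening: 0.154
clock: 37.0
ee_pos: [0.6324, -0.1733, 0.1517]
tool_rot: [-1.542, -0.358, 0.354]
wrist_force: [-1.3, 1.6, 6.8]
opening: 0.15
clock: 37.25
ee_pos: [0.6296, -0.1686, 0.1517]
tool_rot: [-1.526, -0.444, 0.44]
wrist_force: [-1.0, 1.8, 7.5]
opening: 0.153
[ 0.62963123 -0.16861712  0.15169506] [-0.99981251  1.80125782  7.47832559]
```

```bash
python3 -m crank '[[-0.17,0.22,0,0.05],[-0.17,0.22,0,0.05],[0,0,0,0],[0,0,0,0]]'
python3 -m crank '[[-0.12,0.15,0,0.03],[0,0,0,0],[0,0,0,0]]'
```

```text
clock: 37.58
ee_pos: [0.6278, -0.1666, 0.1518]
tool_rot: [-1.514, -0.522, 0.515]
wrist_force: [3.0, -5.7, 3.4]
opening: 0.153
clock: 37.83
ee_pos: [0.6275, -0.1665, 0.1519]
tool_rot: [-1.512, -0.546, 0.537]
wrist_force: [6.2, -9.6, 0.4]
opening: 0.154
```

```bash
python3 -m crank '[[0,0,0,0],[0,0,0,0],[0,0,0,0]]' 45 30
python3 -m crank '[[0,0,2,0],[0,0,3,0],[0,0,3,0],[0,0,0,-0.11],[-3,3,0,-0.11],[-3,3,0,-0.11],[-3,2,0,-0.11],[-3,2,0,-0.11],[0,0,0,0],[0,0,0,0]]'
python3 - <<'E'
from h import *
d=snap('top','f1.png');snap('scene','f2.png'); print(observe()['ee_pos'],observe()['tool_rot'])
for n,lo,hi,z in [('red',[0,150,80],[4,255,255],.06),('green',[50,120,50],[80,255,255],.06),('orange',[6,120,100],[18,255,255],.111)]:
  for c,a,_ in blobs(box(col(d,lo,hi),335,150,410,250),3): print(n,c.round(1),a,ray(d,*c,z).round(4))
for n in('start_grip','pin'):
  for c in('top','scene'): print(n,[(round(r['score'],2),np.round(r['point'],3).tolist()) for r in spot_point(n,c)][:2])
i=[cv2.imread('pics/'+f) for f in('f1.png','f2.png')]
cv2.imwrite('pics/f.png',np.hstack([cv2.resize(i[0][140:250,320:420],None,fx=4,fy=4,interpolation=2),cv2.resize(i[1][130:240,160:260],None,fx=4,fy=4,interpolation=2)]))
E
```

```text
clock: 38.08
ee_pos: [0.624, -0.1627, 0.1495]
tool_rot: [-1.501, -0.542, 0.543]
wrist_force: [1.4, 0.0, -0.9]
opening: 0.452
clock: 38.92
ee_pos: [0.5032, -0.0624, 0.2294]
tool_rot: [-1.567, -0.113, 0.116]
wrist_force: [0.4, -0.8, -0.1]
opening: 0.446
[ 0.50609748 -0.06406497  0.2299929 ] [-1.56837859 -0.11480314  0.11214604]
green [373.8 168.5] 10 [ 0.665  -0.2047  0.06  ]
start_grip [(0.53, [0.525, -0.205, 0.096])]
start_grip [(0.72, [0.517, -0.407, 0.006]), (0.58, [0.526, -0.208, 0.099])]
pin [(0.21, [0.515, 0.005, 0.067])]
pin [(0.7, [0.634, -0.164, 0.095])]
```

View pics/f.png

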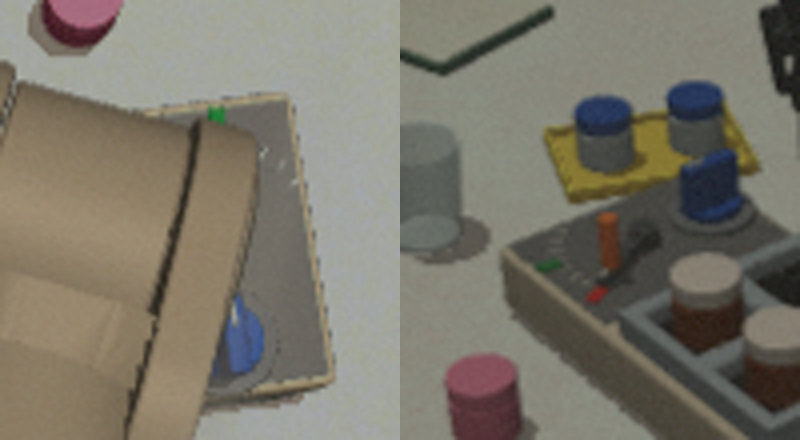

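The lever points at the red mark and the pin stands beside it. Next is the knob.

```bash
python3 -m crank '[[0.4,-2.84,0,0],[0.4,-2.84,0,0],[0.4,-2.84,0,0],[0.4,-2.84,0,0],[0.4,-2.84,0,0],[0,0,0,0],[0,0,0,0],[0,0,0,0]]' 45 50
python3 - <<'E'
from h import *
o=observe();print(o['ee_pos'],o['tool_rot'])
d=snap('scene','g1.png')
print([(round(r['score'],2),np.round(r['point'],3).tolist()) for r in spot_point('start_grip','scene')])
cv2.imwrite('pics/g.png',cv2.resize(cv2.imread('pics/g1.png')[100:230,160:290],None,fx=4,fy=4,interpolation=2))
E
```

```text
clock: 39.88
ee_pos: [0.5253, -0.2062, 0.2289]
tool_rot: [-1.567, -0.111, 0.113]
wrist_force: [0.1, 0.2, -0.6]
opening: 0.452
[ 0.52527153 -0.20617624  0.22889701] [-1.56675532 -0.11113171  0.1125123 ]
[(0.63, [0.528, -0.208, 0.099])]
```

View pics/g.png

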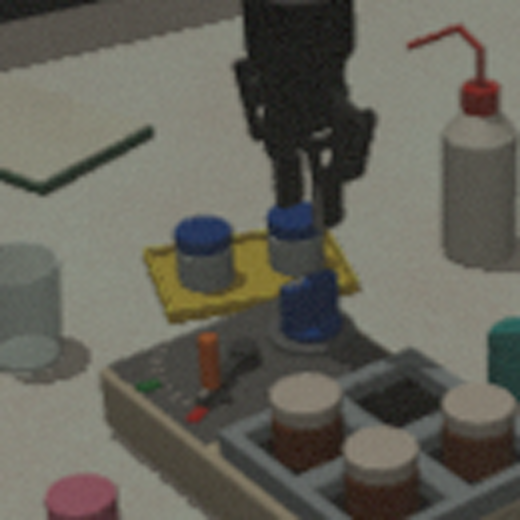

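```bash
python3 -m crank '[[0.1,0,-2,0],[0,0,-2,0],[0,0,-2,0],[0,0,-1.2,0],[0,0,-0.4,0],[0,0,0,0],[0,0,0,0]]'
python3 -m crank '[[0,0,0,0],[0,0,0,0],[0,0,0,0],[0,0,0,0],[0,0,0,0],[0,0,0,0]]' 5 50
```

```text
clock: 40.57
ee_pos: [0.5267, -0.2054, 0.154]
tool_rot: [-1.568, -0.114, 0.113]
wrist_force: [0.3, 0.6, 1.0]
opening: 0.453
clock: 41.07
ee_pos: [0.5269, -0.2051, 0.1549]
tool_rot: [-1.566, -0.114, 0.111]
wrist_force: [-0.2, 5.1, 5.1]
opening: 0.153
```

```bash
python3 -m crank '[[0,0.1,0,-0.1],[0,0,0,-0.1],[0,0,0,-0.1],[0,0,0,-0.1],[0,0,0,-0.1],[0,0,0,-0.1],[0,0,0,-0.1],[0,0,0,-0.1],[0,0,0,-0.1],[0,0,0,-0.1]]'
python3 -m crank '[[0,0,0,-0.1],[0,0,0,-0.05],[0,0,0,0],[0,0,0,0]]'
python3 -c "
from h import *
o=observe();print(o['ee_pos'],o['tool_rot'],o['wrist_force'],o['ft_torque'])"
```

```text
clock: 41.9
ee_pos: [0.5271, -0.2039, 0.1549]
tool_rot: [-1.461, 0.67, -0.673]
wrist_force: [1.1, 5.6, 4.4]
opening: 0.152
clock: 42.23
ee_pos: [0.5272, -0.2038, 0.1549]
tool_rot: [-1.422, 0.782, -0.784]
wrist_force: [0.2, 5.9, 3.9]
opening: 0.153
[ 0.52723667 -0.20383475  0.15488772] [-1.42160716  0.78182507 -0.78444565] [0.2453738  5.92933851 3.93240418] [ 1.10096189 -0.13083819  0.11125714]
```

```bash
python3 -m crank '[[0,0,0,-0.05],[0,0,0,-0.03],[0,0,0,0],[0,0,0,0]]'
python3 -c "
from h import *
from scipy.spatial.transform import Rotation as R
o=observe();M=R.from_rotvec(o['tool_rot']).as_matrix();print(np.arctan2(M[1,2],M[0,2]),o['wrist_force'],o['ft_torque'])"
python3 -m crank '[[0,0,0,-0.06],[0,0,0,0],[0,0,0,0],[0,0,0,0]]'
python3 -c "
from h import *
from scipy.spatial.transform import Rotation as R
o=observe();M=R.from_rotvec(o['tool_rot']).as_matrix();print(np.arctan2(M[1,2],M[0,2]),o['wrist_force'],o['ft_torque'])"
```

```text
clock: 42.57
ee_pos: [0.5273, -0.2037, 0.1549]
tool_rot: [-1.398, 0.842, -0.844]
wrist_force: [2.1, 6.1, 4.7]
opening: 0.151
0.48734946691629916 [2.05520508 6.1022087  4.72414663] [ 1.05258099 -0.17509278  0.85628633]
clock: 42.9
ee_pos: [0.5275, -0.2039, 0.155]
tool_rot: [-1.379, 0.885, -0.888]
wrist_force: [1.0, 5.7, 5.3]
opening: 0.154
0.42973087872166826 [1.02833504 5.66402301 5.31041619] [ 1.09551795 -0.16803481  1.66431668]
```

```bash
python3 -m crank '[[0,0,0,0.04],[0,0,0,0],[0,0,0,0],[0,0,0,0],[0,0,0,0],[0,0,0,0],[0,0,0,0],[0,0,0,0],[0,0,0,0],[0,0,0,0]]'
python3 -m crank '[[0,0,0,0],[0,0,0,0],[0,0,0,0],[0,0,0,0],[0,0,0,0],[0,0,0,0],[0,0,0,0],[0,0,0,0]]'
python3 -c "
from h import *
o=observe();print(o['wrist_force'],o['ft_torque'])"
python3 -m crank '[[0,0,0,0],[0,0,0,0],[0,0,0,0],[0,0,0,0],[0,0,0,0],[0,0,0,0]]' 76
python3 -m crank '[[0,0,2,0],[0,0,3,0],[0,0,3,0],[0,0,2,0],[-3,0,0,0],[-3,0,0,0],[-2,2,0,0],[-2,2,0,0],[0,0,0,0]]'
python3 - <<'E'
from h import *
d=snap('top','i1.png');snap('scene','i2.png'); print(observe()['ee_pos'],observe()['tool_rot'])
for n,lo,hi,z in [('red',[0,150,80],[4,255,255],.06),('green',[50,120,50],[80,255,255],.06),('orange',[6,120,100],[18,255,255],.111)]:
  for c,a,_ in blobs(box(col(d,lo,hi),335,150,410,250),3): print(n,c.round(1),a,ray(d,*c,z).round(4))
i=[cv2.imread('pics/'+f) for f in('i1.png','i2.png')]
cv2.imwrite('pics/i.png',np.hstack([cv2.resize(i[0][140:250,320:420],None,fx=4,fy=4,interpolation=2),cv2.resize(i[1][130:240,160:260],None,fx=4,fy=4,interpolation=2)]))
E
```

```text
clock: 43.73
ee_pos: [0.5275, -0.204, 0.155]
tool_rot: [-1.392, 0.856, -0.86]
wrist_force: [1.7, 5.8, 5.6]
opening: 0.156
clock: 44.4
ee_pos: [0.5275, -0.204, 0.155]
tool_rot: [-1.392, 0.856, -0.859]
wrist_force: [2.0, 5.8, 5.0]
opening: 0.156
[2.00188528 5.82000549 5.03405703] [ 1.18380336 -0.28259543  0.85184722]
clock: 44.9
ee_pos: [0.5264, -0.2055, 0.1534]
tool_rot: [-1.394, 0.861, -0.862]
wrist_force: [-0.5, 0.8, 0.4]
opening: 0.764
clock: 45.65
ee_pos: [0.4222, -0.1621, 0.2531]
tool_rot: [-1.394, 0.865, -0.857]
wrist_force: [0.3, 0.2, -1.5]
opening: 0.761
[ 0.42602125 -0.16486268  0.25387049] [-1.39394468  0.85980213 -0.86195979]
red [352.3 175.5] 26 [ 0.6479 -0.153   0.06  ]
green [373.5 170.2] 26 [ 0.6607 -0.204   0.06  ]
orange [361.7 179.3] 29 [ 0.6283 -0.1676  0.111 ]
```

View pics/i.png

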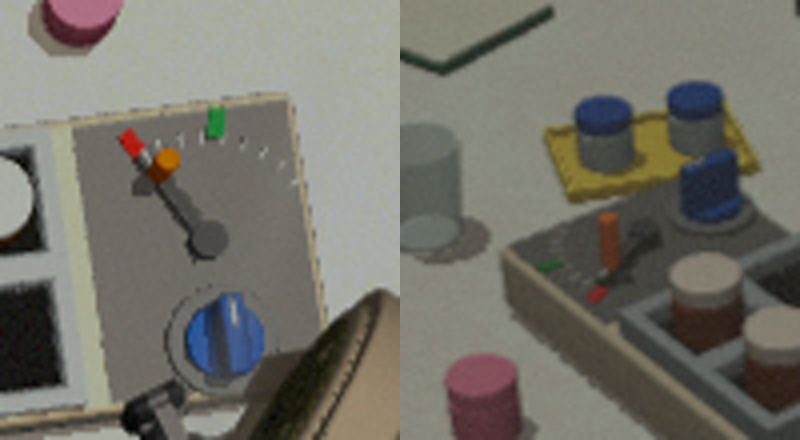

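The knob is back at rest with its white line up at (232,305), and the lever is still at red. Now I'll move the lever to green.

```bash
python3 -m crank '[[1.35,0,0,0.116],[1.35,0,0,0.116],[1.35,0,0,0.116],[1.35,0,0,0.116],[1.35,0,0,0.116],[1.35,0,0,0.116],[1.35,0,0,0.116],[1.35,0,0,0.116],[1.35,0,0,0.116],[1.35,0,0,0.116]]' 45 30
python3 -m crank '[[1.35,-0.1,0,0.116],[1.35,-0.1,0,0.116],[1.35,0,0,0.116],[1.35,0,0,0.116],[1.35,0,0,0.116],[0,0,-2,0],[0,0,-2,0],[0,0,0,0],[0,0,0,0]]'
python3 -c "
from h import *
from scipy.spatial.transform import Rotation as R
o=observe();M=R.from_rotvec(o['tool_rot']).as_matrix();print(np.arctan2(M[1,2],M[0,2]),o['ee_pos'])"
```

```text
clock: 46.58
ee_pos: [0.5633, -0.166, 0.253]
tool_rot: [-1.571, -0.047, 0.045]
wrist_force: [-0.9, -0.1, 0.1]
opening: 0.447
clock: 47.33
ee_pos: [0.6289, -0.1673, 0.2118]
tool_rot: [-1.512, -0.494, 0.497]
wrist_force: [-0.2, -0.1, 0.1]
opening: 0.45
2.203734758057032 [ 0.62886399 -0.16728428  0.21176962]
```

```bash
python3 -m crank '[[0,0,-2,0],[0,0,-2,0],[0,0,-2,0],[0,0,-0.2,0],[0,0,0,0],[0,0,0,0]]'
python3 -m crank '[[0,0,0,0],[0,0,0,0],[0,0,0,0],[0,0,0,0],[0,0,0,0],[0,0,0,0]]' 5 30
python3 -c "
import numpy as np
t=0.640-0.106*np.arange(8); p=100*np.c_[.5878+.05*np.cos(t),-.1965+.05*np.sin(t)]
print(np.diff(p,axis=0).round(2).tolist(),p[-1])
from h import *
print(observe()['ee_pos'])"
```

```text
clock: 47.83
ee_pos: [0.6298, -0.1675, 0.1531]
tool_rot: [-1.515, -0.497, 0.495]
wrist_force: [0.8, -0.3, -0.4]
opening: 0.451
clock: 48.33
ee_pos: [0.6298, -0.1673, 0.1533]
tool_rot: [-1.515, -0.498, 0.494]
wrist_force: [-0.3, 0.3, 5.4]
opening: 0.152
[[0.29, -0.44], [0.25, -0.47], [0.19, -0.49], [0.14, -0.51], [0.09, -0.52], [0.03, -0.53], [-0.03, -0.53]] [ 63.75401254 -20.15911612]
[ 0.62980199 -0.16727547  0.15325715]
```

```bash
python3 -m crank '[[0.29,-0.44,0,-0.106],[0.25,-0.47,0,-0.106],[0.19,-0.49,0,-0.106],[0.14,-0.51,0,-0.106],[0.09,-0.52,0,-0.106],[0.03,-0.53,0,-0.106],[-0.03,-0.53,0,-0.106],[0,0,0,0],[0,0,0,0],[0,0,0,0]]'
python3 -c "
from h import *
print(observe()['ee_pos'],observe()['wrist_force'])"
```

```text
clock: 49.17
ee_pos: [0.6387, -0.2031, 0.1533]
tool_rot: [-1.572, 0.085, -0.087]
wrist_force: [-1.0, -2.4, 6.3]
opening: 0.149
[ 0.638727   -0.20314654  0.15325186] [-1.03786692 -2.42864826  6.32353328]
```

```bash
python3 -m crank '[[0,0.15,0,0],[0,0,0,0],[0,0,0,0]]'
python3 -m crank '[[0,0,0,0],[0,0,0,0],[0,0,0,0],[0,0,0,0]]' 45
python3 -m crank '[[0,0,2,0],[0,0,3,0],[0,0,4,0],[-3,2,4,0],[-3,2,0,0],[-3,2,0,0],[-3,2,0,0],[-3,2,0,0],[-3,2,0,0],[-3,2,0,0]]'
python3 -m crank '[[-3,3,0,0],[-2,3,0,0],[0,0,0,0],[0,0,0,0]]'
python3 - <<'E'
from h import *
d=snap('top','j1.png');snap('scene','j2.png'); print(observe()['ee_pos'])
for n,lo,hi,z in [('red',[0,150,80],[4,255,255],.06),('green',[50,120,50],[80,255,255],.06),('orange',[6,120,100],[18,255,255],.111)]:
  for c,a,_ in blobs(box(col(d,lo,hi),335,150,410,250),3):
    p=ray(d,*c,z); print(n,c.round(1),a,p.round(4),np.arctan2(p[1]+.1965,p[0]-.5878).round(3))
i=[cv2.imread('pics/'+f) for f in('j1.png','j2.png')]
cv2.imwrite('pics/j.png',np.hstack([cv2.resize(i[0][140:250,320:420],None,fx=4,fy=4,interpolation=2),cv2.resize(i[1][130:240,160:260],None,fx=4,fy=4,interpolation=2)]))
E
```

```text
clock: 49.42
ee_pos: [0.6388, -0.202, 0.1533]
tool_rot: [-1.573, 0.084, -0.087]
wrist_force: [-2.1, -4.5, 5.6]
opening: 0.152
clock: 49.75
ee_pos: [0.6383, -0.2001, 0.1511]
tool_rot: [-1.569, 0.086, -0.085]
wrist_force: [-0.6, 0.8, 0.3]
opening: 0.445
clock: 50.58
ee_pos: [0.4335, -0.0639, 0.2721]
tool_rot: [-1.569, 0.086, -0.085]
wrist_force: [-0.5, 0.7, 1.0]
opening: 0.451
clock: 50.92
ee_pos: [0.3846, -0.0042, 0.2726]
tool_rot: [-1.569, 0.083, -0.084]
wrist_force: [0.8, -0.4, 0.8]
opening: 0.447
[ 0.38640052 -0.00558535  0.27268269]
red [352.8 175.9] 31 [ 0.647  -0.1541  0.06  ] 0.621
green [373.5 169.8] 22 [ 0.6618 -0.2038  0.06  ] -0.098
orange [376.9 175.5] 27 [ 0.6372 -0.2024  0.111 ] -0.118
```

View pics/j.png

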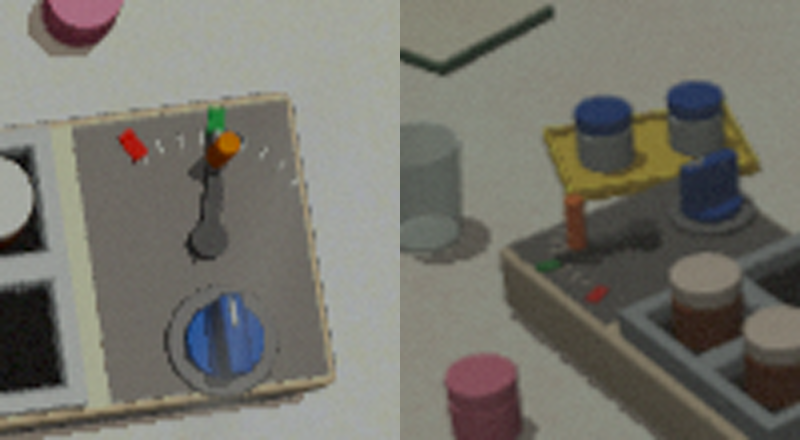

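The lever arm points at the green mark, with its tip at (215,132) and the mark at (217,118). The knob is at rest. One last check of everything, then I'll hand in.

```bash
python3 - <<'E'
from h import *
d=snap('top')
look()
for n in('wash_bottle','beaker','tip_box','used1'): print(n,[(round(r['score'],2),np.round(r['point'],3).tolist()) for r in spot_point(n,'scene')][:5])
print(ambers(d)); print(job_done())
E
```

```text
[(0.63, [0.602, -0.069, 0.065]), (0.61, [0.513, -0.003, 0.068]), (0.56, [0.595, 0.014, 0.063])] [ 0.3866 -0.0062  0.2723]
wash_bottle [(0.92, [0.297, -0.333, -0.004]), (0.59, [0.6, 0.01, 0.066])]
beaker [(0.52, [0.528, -0.206, 0.098])]
tip_box [(0.87, [0.802, 0.046, 0.001]), (0.27, [0.69, -0.384, 0.003])]
used1 [(0.93, [0.639, 0.122, 0.002]), (0.8, [0.747, -0.129, 0.0]), (0.78, [0.384, -0.139, 0.003]), (0.76, [0.443, -0.388, 0.008]), (0.72, [0.516, -0.407, 0.007])]
[]
the job is handed in; nothing more can be done
None
```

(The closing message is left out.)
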